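# Shake out the broken spring cassette and load a sound one

### The arm

A 6-joint arm with a two-finger parallel gripper is mounted at the origin on a cart in front of the work surface, level with it; the furniture and walls round the work are solid. World frame = base frame: x ahead of the robot, y to its left, z up, the work surface at z = 0. Lengths are in m, angles in rad, forces in N, time in s.
With the tool pointing down it reaches from about 0.275 to 0.825 m from the base axis. Payload 4.9 kg.
Tool frame: the origin (TCP) lies midway between the tips of the shut fingers; the grasp point (between the pads) lies 19 mm behind it (bot.grip_depth is the distance from the TCP to the grasp point, in m); z points along the fingers, y is the line along which they close (so a half turn about z gives the same grasp; the last joint's range is limited). The gripper opens to 85 mm and grips with 20 to 120 N. Pads are 22 mm wide; open, the fingers measure 114 mm over their backs; the gripper's body (76 mm by 85 mm) begins 54 mm behind the grasp point. The pads swing forward as they close: fully open they stand 13 mm farther back than shut.
Start: joints at [1.11, 0.326, -0.193, 1.052, 0, 1.437], TCP at [0.177, 0.521, 0.231] pointing down, gripper open.
Joint ranges: [-2.65, 2.65], [-0.97, 1.79], [-1.3, 1.35], [-1.93, 2.1], [-1.47, 1.37], [-3.14, 3.14]. Speed limits (rad/s): [2.57, 2.57, 3.14, 3.14, 3.14, 3.14].

### API

Orientations are given as a unit quaternion [w, x, y, z].
In Python, from cell import bot gives the robot as it stands. Calls block until the motion is done:
- bot.move_pose(position, orientation): joint-space move of the TCP to a pose.
- bot.move_linear(position, speed=0.15, rotation=None, until_force=None): straight line of the TCP; rotation=None keeps the orientation; speed is the mean speed in m/s. With until_force (N) it stops when the force on the tool has changed by that much, and returns True; else False.
- bot.goto_joints(angles): joint-space move.
- bot.set_gripper(opening, grasp_force=None): opening from 0.0 (shut) to 1.0 (fully open); grasp_force is the grip in N (None keeps the last); returns when the fingers have stopped.
- bot.wait(seconds).
- bot.solve_ik(position, orientation): joint angles nearest the present ones, or None.
- bot.camera(name): name is "scene" or "top" or "wrist"; returns the picture (480x640x3 uint8, red, green, blue); there is no depth.
- bot.calibration(name): a dict with "mtx" (3x3 intrinsics, pixels), "k1" (the pictures are not rectified: a ray, as slopes to the right and down, at radius r is drawn at 1 + k1 r^2 times it, then the intrinsics apply), "extrinsics" (4x4, takes a point from world to camera coordinates); the wrist camera has in their place "hand_eye" (4x4, takes a point from camera to tool coordinates, whose origin is the TCP and whose axes are the flange's). Camera axes: x right, y down, z forward; pixel columns grow to the right and rows downward; lengths in m; the calibration is good to about 2 mm. A picture is of the moment at which its call begins: read the wrist's pose just before it. calibration takes no time and is no camera call.
A pose or a line that the arm cannot do raises bot.PlanningError and nothing moves.
- bot.close_job(): hands the job in; it is judged then, once.
Trained networks look in the newest picture that a camera, given by its name, has taken for a name from the list of things; names that differ only in an ending like _2 or _b are one class to them, and where a whole thing is asked for, a point or a joint stands for the part that bears it (a point fixed in the world has none). Each returns a list of dicts, best first, with "confidence" (0 to 1); they miss things now and then, are a little off and sometimes report something else, mostly with a low value. They report only what shows in the picture. A call takes as long as a camera call.
- bot.search_frame(camera, thing): "bbox" ([left, top, width, height] in pixels, round what is visible of it).
Readings, each from a call of its own:
- bot.read_clock(): time.
- bot.read_joint_positions(): joint angles.
- bot.read_joint_vel(): joint speeds.
- bot.read_joint_efforts(): joint torques, N m.
- bot.read_position(): TCP position.
- bot.read_tool_rot(): TCP orientation.
- bot.read_ft_force(): force on the tool from outside, world axes, zero at the start.
- bot.read_moment(): the same for the moment, N m.
- bot.read_gripper_width(): opening from 0.0 (shut) to 1.0 (fully open).
- bot.read_finger_force(): force on a finger pad.
Only numpy, scipy, OpenCV 4.12 (cv2) and the standard library are available. Lean on these libraries where they do the work, as an engineer would, in place of code of your own. Each camera call takes 0.05 s, during which the arm holds its last target. There are 200 camera calls.

### The job

One of the three closed spring cassettes on the board has a piece broken off inside that slides to and fro; in the other two the core is still firm. Pick them up and shake or rock them gently end for end until you have felt the loose piece move, lay that cassette in the scrap bin, and push one of the two sound ones, nose first, into the pocket of the carrier until it is fully home against its stop, without forcing it. Leave the remaining sound cassette lying on the board.

Things in the scene. Friction and masses are not known exactly. Their poses are not given: they have to be found in the camera images.
- cassette_a: one of three like cassettes: square grooved aluminium tube 36 x 36 x 110 mm with black end plates, closed, and a 29 x 29 mm steel nose sticking out 8 mm at its +x end. About 0.36 kg, varying a little. Origin: centre of the underside, midway along the tube; x along it towards the nose (tip at +63 mm, tail face at -55 mm), z up, axis 18 mm above the origin.
- cassette_b: cassette like cassette_a. Which one is broken varies and shows only by feel: in it a 0.175 kg slug, at first near the middle, can slide 25 mm either way along x. It slides when tipped about 15 degrees or more (25 to be sure) or jerked along x, knocks on the end and stays there when level again; end to end shifts the moment on the tool by about 0.08 N m (sensor noise: average).
- cassette_c: cassette like cassette_a. In a sound cassette the same mass is held firm in the middle (under 1 mm of play). More than 30 N between the slug and its cassette is rough.
- board: plywood board fixed on the bench, 150 (x) x 204 (y) mm, its top at 9 mm, with a lip 5 mm wide and 3 mm higher round the edge. The cassettes lie on it side by side, 68 mm apart in y, noses to the board's +x (away from the robot). Origin: centre of its underside.
- scrap_bin: open dark steel bin, fixed, outside 180 (x) x 130 (y) x 42 mm high, walls and floor 4 mm. Origin: centre of its underside. A cassette fits in lying along x.
- carrier: green cassette carrier bolted to the bench: base plate 118 x 112 x 8 mm, block 63 mm wide, 66 mm high, 109 mm long, with a level square pocket open to its -x (towards the robot). Origin: on the bench under the block; x points into the pocket. Only the 8 mm lead-in stands in front of the mouth.
- mouth (a point): centre of the pocket's mouth, 35.25 mm above the bench; x points in, z up. Pocket 38.5 mm square, floor 16 mm above the bench; bevelled lead-in plates widen it to 50 mm, 8 mm in front. The nose meets the ejector 55 mm inside, pushes it on and is home on the hard tip of a stop screw, set anew each time 64 to 77 mm inside: feel for it. 41 to 54 mm of tube stay outside. Keep below 25 N.
- ejector (a joint): ejector yoke, two steel pads in the pocket on rods that run out at the back of the carrier to a black crossbar: 0 = forward (0 to 3 mm at first), growing (m) as a cassette pushes it back. It drags with about 5 N all the way and stays where it is pushed; it does not show where the stop is (fully home is 0.009 to 0.022).
- oilstone: grey oilstone 71 x 113 x 22 mm lying loose behind the board, a bystander; origin: centre of its underside.
- spool: spool of cream thread, 40 mm across, 55 mm high, standing loose behind the carrier near the press, a bystander; origin: centre of its underside.
- tape_roll: roll of tape 61 mm across, 19 mm high, lying loose behind the board, a bystander; origin: centre of its underside.
- eyelet_tin: open tin of eyelets 50 mm across, 17 mm high, standing loose on the left between board, vice and bin, a bystander; origin: centre of its underside.

How it is judged:
On the way:
1. the broken cassette, held in the fingers clear of the board, is shaken or tipped so that its loose piece slides to one end (((distance between slug and cassette_a below 0.052 m and height (world z) of cassette_a above 0.04 m and contact force between the fingers and cassette_a above 1 N and (x of slug in the frame of cassette_a above 0.02 m or x of slug in the frame of cassette_a below -0.02 m)) or (distance between slug and cassette_b below 0.052 m and height (world z) of cassette_b above 0.04 m and contact force between the fingers and cassette_b above 1 N and (x of slug in the frame of cassette_b above 0.02 m or x of slug in the frame of cassette_b below -0.02 m)) or (distance between slug and cassette_c below 0.052 m and height (world z) of cassette_c above 0.04 m and contact force between the fingers and cassette_c above 1 N and (x of slug in the frame of cassette_c above 0.02 m or x of slug in the frame of cassette_c below -0.02 m)))), for 0.02 s.
At the end, for the whole second after the job is handed in: The broken cassette lies in the scrap bin; one sound cassette is in the carrier's pocket, nose first and in line (0.08 rad), its nose within 1.5 mm of the stop screw's tip; the other sound one lies flat on the board; all at rest (((distance between slug and cassette_a below 0.052 m and (x of cassette_a in the frame of scrap_bin between -0.09 and 0.09 m and y of cassette_a in the frame of scrap_bin between -0.065 and 0.065 m and z of cassette_a in the frame of scrap_bin between 0 and 0.045 m)) or (distance between slug and cassette_b below 0.052 m and (x of cassette_b in the frame of scrap_bin between -0.09 and 0.09 m and y of cassette_b in the frame of scrap_bin between -0.065 and 0.065 m and z of cassette_b in the frame of scrap_bin between 0 and 0.045 m)) or (distance between slug and cassette_c below 0.052 m and (x of cassette_c in the frame of scrap_bin between -0.09 and 0.09 m and y of cassette_c in the frame of scrap_bin between -0.065 and 0.065 m and z of cassette_c in the frame of scrap_bin between 0 and 0.045 m))) and ((not (distance between slug and cassette_a below 0.052 m) and (x of stop_tip in the frame of cassette_a between 0.063 and 0.0675 m and y of cassette_a in the frame of mouth between -0.004 and 0.004 m and z of cassette_a in the frame of mouth between -0.024 and -0.013 m and angle between the x axis of cassette_a and the x axis of carrier, either way round below 0.08 rad and value of joint ejector above 0.005 m)) or (not (distance between slug and cassette_b below 0.052 m) and (x of stop_tip in the frame of cassette_b between 0.063 and 0.0675 m and y of cassette_b in the frame of mouth between -0.004 and 0.004 m and z of cassette_b in the frame of mouth between -0.024 and -0.013 m and angle between the x axis of cassette_b and the x axis of carrier, either way round below 0.08 rad and value of joint ejector above 0.005 m)) or (not (distance between slug and cassette_c below 0.052 m) and (x of stop_tip in the frame of cassette_c between 0.063 and 0.0675 m and y of cassette_c in the frame of mouth between -0.004 and 0.004 m and z of cassette_c in the frame of mouth between -0.024 and -0.013 m and angle between the x axis of cassette_c and the x axis of carrier, either way round below 0.08 rad and value of joint ejector above 0.005 m))) and ((not (distance between slug and cassette_a below 0.052 m) and (x of cassette_a in the frame of board between -0.05 and 0.05 m and y of cassette_a in the frame of board between -0.095 and 0.095 m and z of cassette_a in the frame of board between 0.004 and 0.016 m and angle between cassette_a's own z axis and vertical below 0.15 rad)) or (not (distance between slug and cassette_b below 0.052 m) and (x of cassette_b in the frame of board between -0.05 and 0.05 m and y of cassette_b in the frame of board between -0.095 and 0.095 m and z of cassette_b in the frame of board between 0.004 and 0.016 m and angle between cassette_b's own z axis and vertical below 0.15 rad)) or (not (distance between slug and cassette_c below 0.052 m) and (x of cassette_c in the frame of board between -0.05 and 0.05 m and y of cassette_c in the frame of board between -0.095 and 0.095 m and z of cassette_c in the frame of board between 0.004 and 0.016 m and angle between cassette_c's own z axis and vertical below 0.15 rad))) and linear speed of each of cassette_a, cassette_b, cassette_c below 0.02 m/s); the robot touches nothing.
It fails at once if a cassette is pressed or knocked against the carrier with more than 25 N (contact force between any of cassette_a, cassette_b, cassette_c and carrier above 25 N).
It fails at once if the broken cassette is shaken or knocked so roughly that its loose piece strikes it with more than 30 N (contact force between slug and cassette_a above 30 N or contact force between slug and cassette_b above 30 N or contact force between slug and cassette_c above 30 N).
It fails at once if a bystander (oilstone, spool, tape roll, eyelet tin) is moved more than 20 mm (distance of any of oilstone, spool, tape_roll, eyelet_tin from where it was at the start of the episode above 0.02 m).
It also fails if it takes over 72 s, if anything falls off the work surface, if the arm or the gripper's body presses on something with over 40 N, if the wrist force passes 120 N, or if a joint passes its speed limit or range.

## Working session

There is one attempt and no reset: what is moved stays moved. The work goes in short steps, each a Python script; the robot and the scene stay as the last script left them, time stands still between calls to the robot, and variables do not carry over. Pictures are saved under pics/ and viewed, at most 10 in all, crops included, and the job is handed in when it is done.

```bash
mkdir -p pics; ls; cat > h.py <<'E'
import numpy as np, cv2
from cell import bot
def save(n,f,im=None):
    im=bot.camera(n) if im is None else im
    cv2.imwrite(f,im[:,:,::-1]); return im
def ray(cam,uv):
    c=bot.calibration(cam); K=np.array(c['mtx']); k=c['k1']
    d=np.array([(uv[0]-K[0,2])/K[0,0],(uv[1]-K[1,2])/K[1,1]]); s=d.copy()
    for _ in range(20): s=d/(1+k*(s@s))
    r=np.array([s[0],s[1],1.])
    return c,r
def q2R(q):
    from scipy.spatial.transform import Rotation as R
    return R.from_quat([q[1],q[2],q[3],q[0]]).as_matrix()
def R2q(M):
    from scipy.spatial.transform import Rotation as R
    q=R.from_matrix(M).as_quat(); return [q[3],q[0],q[1],q[2]]
def pix2w(cam,uv,z,pose=None):
    c,r=ray(cam,uv)
    if cam=='wrist':
        H=np.array(c['hand_eye']); T=np.eye(4); T[:3,:3]=q2R(pose[1]); T[:3,3]=pose[0]; M=T@H
    else: M=np.linalg.inv(np.array(c['extrinsics']))
    o=M[:3,3]; d=M[:3,:3]@r
    return o+d*(z-o[2])/d[2]
def w2pix(cam,p,pose=None):
    c=bot.calibration(cam)
    if cam=='wrist':
        H=np.array(c['hand_eye']); T=np.eye(4); T[:3,:3]=q2R(pose[1]); T[:3,3]=pose[0]; E=np.linalg.inv(T@H)
    else: E=np.array(c['extrinsics'])
    q=E@np.append(p,1); s=q[:2]/q[2]; s=s*(1+c['k1']*(s@s)); K=np.array(c['mtx'])
    return s*[K[0,0],K[1,1]]+[K[0,2],K[1,2]]
E
python3 - <<'E'
from h import *
save('top','pics/top.png'); 
for t in ['cassette_a','board','scrap_bin','carrier','oilstone','spool','tape_roll','eyelet_tin']:
    for d in bot.search_frame('top',t)[:4]:
        b=d['bbox']; print(t,round(d['confidence'],2),np.round(b), np.round(pix2w('top',[b[0]+b[2]/2,b[1]+b[3]/2],0.03),3))
save('scene','pics/scene.png')
print(bot.read_clock(),bot.read_tool_rot(),bot.calibration('wrist'))
print(np.linalg.inv(bot.calibration('top')['extrinsics']))
E
```

```text
pics
cassette_a 0.95 [303. 251.  20.  60.] [0.476 0.034 0.03 ]
cassette_a 0.86 [334. 251.  20.  53.] [ 0.484 -0.033  0.03 ]
cassette_a 0.68 [269. 255.  27.  60.] [0.466 0.099 0.03 ]
board 0.95 [265. 244. 100.  78.] [0.473 0.029 0.03 ]
scrap_bin 0.67 [139. 162.  76.  93.] [0.627 0.331 0.03 ]
carrier 0.88 [392. 192.  58.  77.] [ 0.588 -0.197  0.03 ]
oilstone 0.83 [297. 155.  50.  36.] [0.708 0.018 0.03 ]
spool 0.76 [446. 149.  26.  23.] [ 0.742 -0.281  0.03 ]
eyelet_tin 0.56 [200. 292.  23.  24.] [0.421 0.251 0.03 ]
0.5 [-7.93276231e-06  1.62654507e-01  9.86683085e-01 -3.72741949e-05] {'mtx': array([[379.59045895,   0.        , 320.56478112],
       [  0.        , 379.59045895, 241.9180688 ],
       [  0.        ,   0.        ,   1.        ]]), 'k1': -0.029235085222286034, 'hand_eye': array([[-6.53406414e-05, -9.46469351e-01, -3.22793685e-01,
         8.31841412e-02],
       [ 9.99999946e-01,  4.22238431e-05, -3.26227606e-04,
         2.91824303e-04],
       [ 3.22394020e-04, -3.22793689e-01,  9.46469297e-01,
        -1.42935303e-01],
       [ 0.00000000e+00,  0.00000000e+00,  0.00000000e+00,
         1.00000000e+00]])}
[[ 0.01808319 -0.99883861  0.04465898  0.51535805]
 [-0.99980056 -0.01768583  0.00927675  0.00314581]
 [-0.00847615 -0.04481783 -0.99895922  1.13075552]
 [ 0.          0.          0.          1.        ]]
```

View pics/top.png

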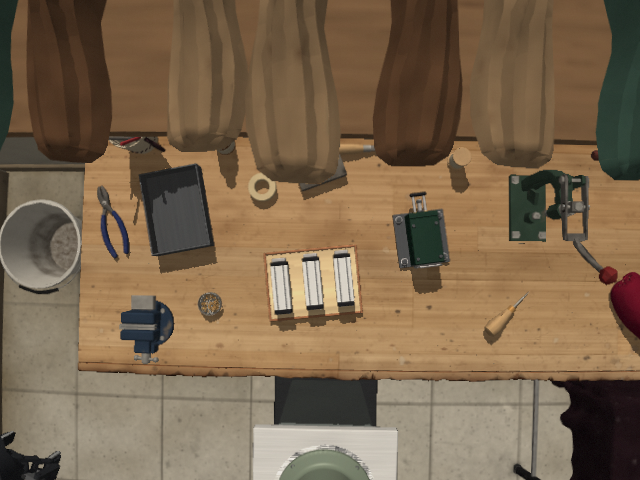

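View pics/scene.png

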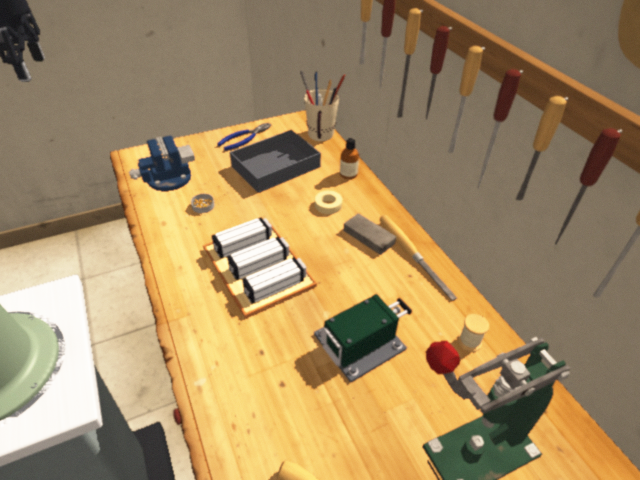

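```bash
python3 - <<'E'
from h import *
import json
D=[0,0,1,0]
out={}
for n,p in [('w1',[0.42,0.03,0.20]),('w2',[0.50,-0.20,0.22])]:
    bot.move_pose(p,D)
    pose=(list(bot.read_position()),list(bot.read_tool_rot())); save('wrist',f'pics/{n}.png'); out[n]=pose
    for t in ['cassette_a','carrier','ejector']:
        for d in bot.search_frame('wrist',t)[:3]: print(n,t,round(d['confidence'],2),np.round(d['bbox']))
json.dump(out,open('poses.json','w')); print(out,bot.read_clock(),bot.read_joint_positions())
E
```

```text
w1 cassette_a 0.78 [218. 214.  59. 135.]
w1 cassette_a 0.66 [374. 193.  48. 137.]
w1 cassette_a 0.62 [295. 206.  59. 133.]
w1 carrier 0.74 [ 14. 295. 139. 104.]
w1 carrier 0.45 [294. 208.  56. 134.]
w2 cassette_a 0.91 [544. 114.  80. 141.]
w2 cassette_a 0.86 [477. 124.  62. 138.]
w2 cassette_a 0.7 [614. 104.  26. 136.]
w2 carrier 0.87 [251. 208. 128. 170.]
w2 ejector 0.84 [315. 351.  31.  25.]
{'w1': ([np.float64(0.42011783874128106), np.float64(0.03050431762764555), np.float64(0.20008558732410014)], [np.float64(0.00010131964924873873), np.float64(-0.0004341959718212541), np.float64(0.9999998953727409), np.float64(0.00010228730984662178)]), 'w2': ([np.float64(0.49945136746691854), np.float64(-0.19873177732036007), np.float64(0.2196442199124132)], [np.float64(-0.0005186748148332654), np.float64(-0.0003693866993062104), np.float64(0.9999995786524977), np.float64(0.0006612297105258303)])} 3.85 [-5.15233003e-01  3.11721427e-01 -2.42791798e-01  1.01652903e+00
  1.99209766e-04 -5.17429935e-01]
```

View pics/w1.png

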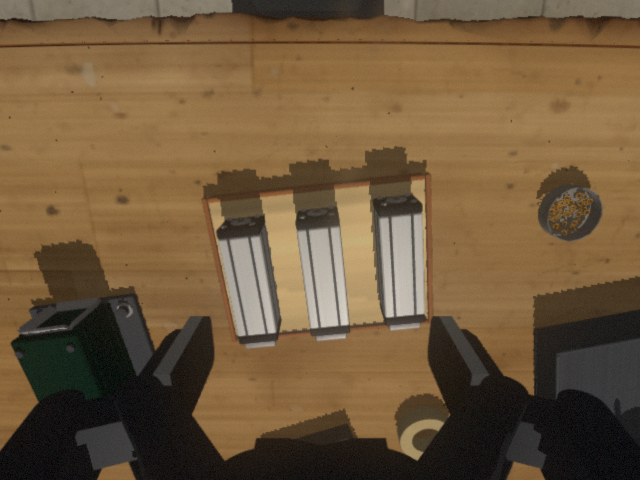

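View pics/w2.png

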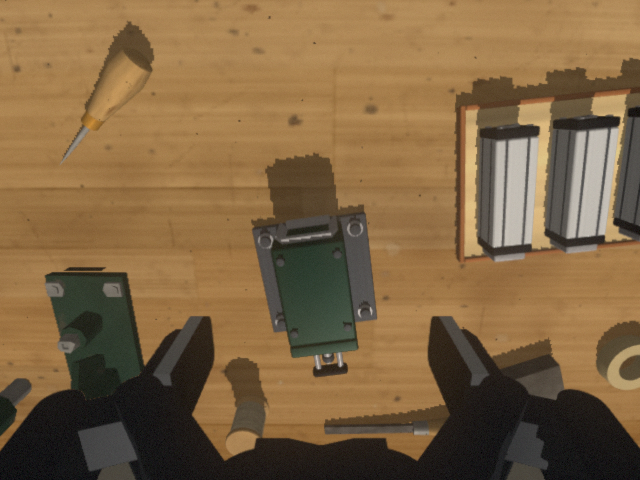

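```bash
python3 - <<'E'
import cv2
a=cv2.imread('pics/w1.png')[160:355,195:445]; cv2.imwrite('pics/c1.png',cv2.resize(a,None,fx=3,fy=3,interpolation=cv2.INTER_CUBIC))
a=cv2.imread('pics/w2.png')[200:385,240:390]; cv2.imwrite('pics/c2.png',cv2.resize(a,None,fx=3.2,fy=3.2,interpolation=cv2.INTER_CUBIC))
E
```

```text
(no output)
```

View pics/c1.png

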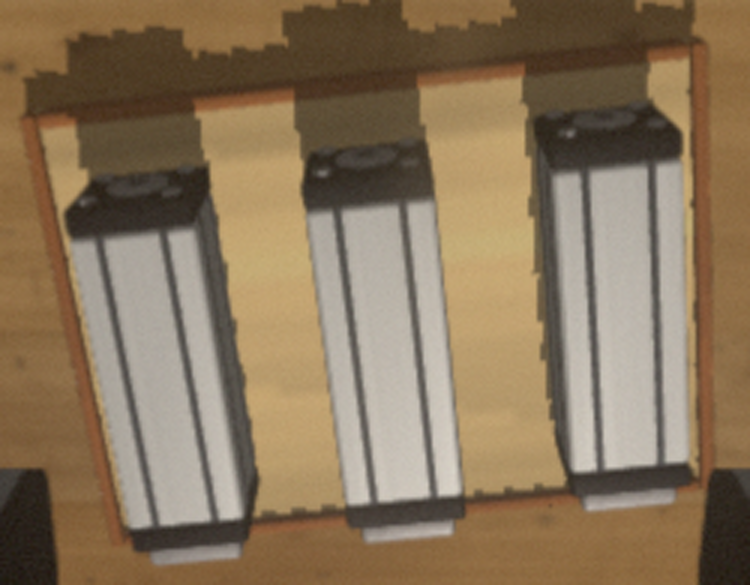

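View pics/c2.png

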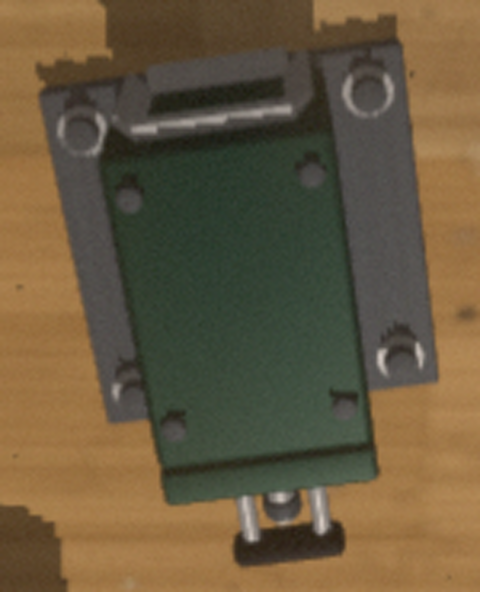

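```bash
python3 - <<'E'
from h import *
import json
P=json.load(open('poses.json'))
f1=lambda u,v,z:pix2w('wrist',[195+(u-1)/3,160+(v-1)/3],z,P['w1'])
f2=lambda u,v,z:pix2w('wrist',[240+(u-1)/3.2,200+(v-1)/3.2],z,P['w2'])
G={'R':[(100,240,155,525),(165,232,215,522),(192,545)],'M':[(338,208,374,502),(405,203,434,497),(405,524)],'L':[(587,172,600,470),(653,167,661,464),(632,488)]}
for k,(a,b,n) in G.items():
    p=[f1(*a[:2],.045),f1(*a[2:],.045),f1(*b[:2],.045),f1(*b[2:],.045)]
    t=(p[0]+p[2])/2; e=(p[1]+p[3])/2; d=e-t; yaw=np.arctan2(d[1],d[0]); f=f1(*n,.045)
    u=np.array([np.cos(yaw),np.sin(yaw),0]); c=t+u*((f-t)@u-.055)
    print(k,'yaw',np.degrees([yaw,np.arctan2(*(p[1]-p[0])[1::-1]),np.arctan2(*(p[3]-p[2])[1::-1])]).round(2),'c',c.round(4),'glen',np.linalg.norm(d).round(4),'gw',np.linalg.norm(p[0]-p[2]).round(4),np.linalg.norm(p[1]-p[3]).round(4))
for nm,z,q in [('board',.012,[(25,117),(707,40),(710,485),(118,540)])]:
    w=[f1(*x,z) for x in q]; print(nm,np.round(w,3),[np.linalg.norm(w[i]-w[(i+1)%4]).round(4) for i in range(4)],np.mean(w,0))
for nm,z,q in [('base',.008,[(40,92),(400,40),(437,380),(107,422)]),('block',.066,[(103,158),(326,133),(378,480),(165,503)])]:
    w=[f2(*x,z) for x in q]; print(nm,np.round(w,4).tolist(),[np.linalg.norm(w[i]-w[(i+1)%4]).round(4) for i in range(4)],np.mean(w,0))
    print([np.degrees(np.arctan2(*(w[j]-w[i])[1::-1])).round(2) for i,j in [(0,1),(1,2),(0,3),(3,2)]])
E
```

```text
R yaw [5.92 5.93 5.91] c [ 0.4801 -0.0323  0.045 ] glen 0.092 gw 0.0183 0.0183
M yaw [5.99 6.09 5.9 ] c [0.4724 0.0338 0.045 ] glen 0.0924 gw 0.0184 0.018
L yaw [5.97 5.89 6.05] c [0.4601 0.1008 0.045 ] glen 0.0917 gw 0.0179 0.0181
board [[ 0.409 -0.074  0.012]
 [ 0.386  0.126  0.012]
 [ 0.533  0.141  0.012]
 [ 0.555 -0.057  0.012]] [np.float64(0.2014), np.float64(0.1477), np.float64(0.1992), np.float64(0.1464)] [0.47099176 0.03413625 0.012     ]
base [[0.5231, -0.265, 0.008], [0.5068, -0.1558, 0.008], [0.6228, -0.1391, 0.008], [0.6388, -0.2492, 0.008]] [np.float64(0.1104), np.float64(0.1172), np.float64(0.1113), np.float64(0.1168)] [ 0.57289246 -0.20228093  0.008     ]
[np.float64(98.52), np.float64(8.22), np.float64(7.77), np.float64(98.29)]
block [[0.5236, -0.2388, 0.066], [0.5167, -0.181, 0.066], [0.6216, -0.1641, 0.066], [0.6294, -0.2253, 0.066]] [np.float64(0.0582), np.float64(0.1062), np.float64(0.0617), np.float64(0.1066)] [ 0.57282312 -0.20231367  0.066     ]
[np.float64(96.78), np.float64(9.14), np.float64(7.26), np.float64(97.25)]
```

```bash
cat >> h.py <<'E'
C={'R':(.4801,-.0323),'M':(.4724,.0338),'L':(.4601,.1008)}; YAW=np.radians(6.0)
def Rz(a): c,s=np.cos(a),np.sin(a); return np.array([[c,-s,0],[s,c,0],[0,0,1.]])
def tool(yaw,tilt=0):
    "tool down, tool x back along -u; tilt>0 lowers the nose"
    c,s=np.cos(tilt),np.sin(tilt)
    return Rz(yaw)@np.array([[c,0,s],[0,1,0],[-s,0,c]])@np.diag([-1.,1,-1])
U=lambda yaw:np.array([np.cos(yaw),np.sin(yaw),0])
OFF=.042
def mom(n=40):
    M=[];F=[]
    for _ in range(n): M.append(bot.read_moment()); F.append(bot.read_ft_force()); bot.wait(.01)
    return np.mean(F,0),np.mean(M,0),np.std(M,0)/n**.5
def pick(k):
    c=np.array([*C[k],0]); p=c-OFF*U(YAW); q=R2q(tool(YAW))
    bot.set_gripper(.62); bot.move_pose(p+[0,0,.11],q); bot.move_linear(p+[0,0,.014],.12)
    bot.set_gripper(0,90); w=bot.read_gripper_width(); bot.move_linear(p+[0,0,.15],.12)
    print(k,'width',w,'pad',bot.read_finger_force(),'t',bot.read_clock())
def tiltto(P0,yaw,a,v):
    r=np.array([-OFF,0,.005]); t=np.radians(a); c,s=np.cos(t),np.sin(t)
    d=Rz(yaw)@(np.array([[c,0,s],[0,1,0],[-s,0,c]])@r-r)
    bot.move_linear(P0+d,v,rotation=R2q(tool(yaw,t)))
def test(k):
    P0=np.array([*C[k],0])-OFF*U(YAW)+[0,0,.15]; l=np.array([-np.sin(YAW),np.cos(YAW),0])
    tiltto(P0,YAW,0,.1) if False else None
    bot.wait(.2); m0=mom(); res=[]
    for a in (25,-25):
        tiltto(P0,YAW,a,.011 if a>0 else .013); bot.wait(.3); tiltto(P0,YAW,0,.03); bot.wait(.2)
        m=mom(); res.append((m[1]-m0[1])@l); print(k,a,'dM',round(res[-1],4),'sem',m[2].round(4),'F',m[0].round(2),'t',bot.read_clock())
        if abs(res[-1])>.022: break
    return res
E
python3 - <<'E'
from h import *
pick('R'); print(test('R')); print(bot.read_position())
save('wrist','pics/held.png')
E
```

```text
R width 0.40708850383263606 pad 90.01698732376099 t 7.6417
R 25 dM 0.039 sem [0.0048 0.005  0.0045] F [-0.11  0.01 -3.75] t 11.5833
[np.float64(0.03900030087914103)]
[ 0.43833906 -0.03665164  0.14983838]
```

```bash
python3 - <<'E'
from h import *
w=np.array([pix2w('top',p,.042) for p in [(140,172),(201,164),(214,247),(153,255)]])
print(w.round(3).tolist(),[np.linalg.norm(w[i]-w[(i+1)%4]).round(3) for i in range(4)],[np.degrees(np.arctan2(*(w[i]-w[j])[1::-1])).round(1) for i,j in [(0,3),(1,2)]])
c=w.mean(0); yaw=np.mean([np.arctan2(*(w[i]-w[j])[1::-1]) for i,j in [(0,3),(1,2)]]); print(c,yaw)
assert abs(np.linalg.norm(w[0]-w[3])-.18)<.02
p=c*[1,1,0]-.046*U(yaw)   # cassette incl. nose centred
q=R2q(tool(yaw))
bot.move_pose(p+[0,0,.17],q)
save('wrist','pics/bin.png')
print(bot.read_clock(),p)
E
```

```text
[[0.704, 0.413, 0.042], [0.723, 0.279, 0.042], [0.544, 0.245, 0.042], [0.525, 0.377, 0.042]] [np.float64(0.135), np.float64(0.181), np.float64(0.134), np.float64(0.183)] [np.float64(11.2), np.float64(10.7)]
[0.62387189 0.32821911 0.042     ] 0.19138104084230206
13.1083 [0.57871173 0.31946923 0.        ]
```

View pics/bin.png

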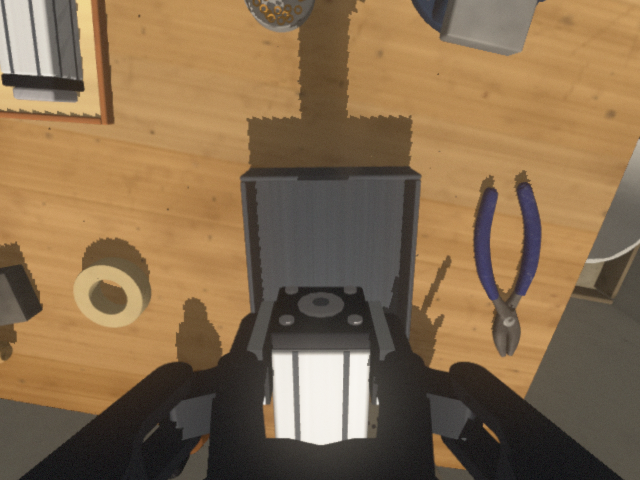

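```bash
python3 - <<'E'
from h import *
p=np.array([0.57871173,0.31946923,0])
print(bot.move_linear(p+[0,0,.012],.1,until_force=8),bot.read_position()[2])
bot.set_gripper(.62); bot.move_linear(p+[0,0,.16],.2); print(bot.read_clock())
bot.camera('wrist'); print([(d['confidence'],np.round(d['bbox'])) for d in bot.search_frame('wrist','cassette_a')[:2]])
pick('M'); print(test('M'))
E
```

```text
False 0.012801488625851003
16.05
[(0.95, array([299., 208.,  47., 147.])), (0.62, array([  1.,   0.,  73., 104.]))]
M width 0.40824935472652824 pad 89.99134361743927 t 20.1417
M 25 dM -0.0075 sem [0.0048 0.0039 0.0037] F [-0.19 -0.12 -3.47] t 24.0833
M -25 dM -0.0108 sem [0.0048 0.0052 0.0046] F [-0.04  0.02 -3.25] t 27.2333
[np.float64(-0.007481175055346753), np.float64(-0.01075026777401641)]
```

```bash
cat >> h.py <<'E'
CY=np.radians(8.1); CU=U(CY); CL=np.array([-np.sin(CY),np.cos(CY),0]); CC=np.array([.5728,-.2023,0])
ZT=.0223
def cp(depth,lat=0,dz=0):
    "TCP for nose tip `depth` inside the (estimated) mouth"
    return CC+CU*(-.0545+depth-.063-OFF)+CL*lat+[0,0,ZT+dz]
def frc(n=15):
    F=[]
    for _ in range(n): F.append(bot.read_ft_force()); bot.wait(.01)
    F=np.mean(F,0); return np.array([F@CU,F@CL,F[2]])
def dep(): 
    p=np.array(bot.read_position())-CC; return p@CU+.0545+.063+OFF,p@CL,p[2]-ZT
E
python3 - <<'E'
from h import *
q=R2q(tool(CY))
bot.move_pose(cp(-.03,0,.12),q); bot.move_linear(cp(-.03),.12)
f0=frc(); print('f0',f0.round(2),np.round(dep(),4),bot.read_clock())
lat=dz=0
for i in range(5):
    h=bot.move_linear(cp(.05,lat,dz),.035,until_force=6)
    f=frc()-f0; d=dep(); print(h,f.round(2),np.round(d,4),bot.read_clock())
    if not h: break
    bot.move_linear(cp(d[0]-.003,lat,dz),.03)
    if abs(f[1])>1.2: lat+=.001*np.sign(f[1])
    if abs(f[2])>1.2: dz+=.001*np.sign(f[2])
E
```

```text
f0 [-0.14 -0.01 -3.46] [-0.0295 -0.0005  0.0007] 29.5333
False [0.04 0.03 0.82] [ 0.05  0.   -0.  ] 32.0917
```

```bash
python3 - <<'E'
from h import *
for tgt,thr in [(.060,9),(.085,7)]:
    h=bot.move_linear(cp(tgt),.010,until_force=thr); f=frc(); print(h,f.round(2),np.round(dep(),4),bot.read_clock())
E
```

```text
True [-0.18 -0.47  5.18] [ 0.0564  0.0001 -0.0003] 32.9917
True [-1.42  0.01  4.62] [ 0.0563  0.0001 -0.0002] 33.8083
```

```bash
python3 - <<'E'
from h import *
d=dep()[0]
for dz in (.0005,.001,.0015,.002):
    bot.move_linear(cp(d,0,dz),.01); f=frc(); print(dz,f.round(2),np.round(dep(),4),np.round(bot.read_moment(),2),bot.read_clock())
    if f[2]<-2.8: break
E
```

```text
0.0005 [-0.58 -0.11  1.27] [0.0562 0.0001 0.0003] [ 0.01 -0.16 -0.03] 34.225
0.001 [ 0.16  0.06 -1.89] [0.0562 0.0002 0.0008] [-0.05 -0.06  0.03] 34.6
0.0015 [-0.01  0.28 -3.51] [0.0561 0.0002 0.0013] [-0.03  0.12 -0.02] 34.975
```

```bash
python3 - <<'E'
from h import *
dz=.002
bot.move_linear(cp(dep()[0],0,dz),.01)
for i in range(6):
    h=bot.move_linear(cp(.085,0,dz),.010,until_force=8); f=frc(); d=dep(); print(h,f.round(2),np.round(d,4),bot.read_clock())
    if f[0]<-8: break
    if f[2]>-1.5: dz+=.0007
    elif f[2]<-5.5: dz-=.0007
E
```

```text
True [ 0.68 -0.68 -0.43] [0.0738 0.0007 0.0009] 37.2083
True [-1.25 -0.02  3.86] [0.0744 0.0009 0.0009] 37.8917
True [-2.07 -0.15  4.83] [0.0743 0.0009 0.0012] 38.5167
True [-2.18 -0.08  5.49] [0.0743 0.0009 0.0016] 39.1417
True [-2.64 -0.03  5.57] [0.0742 0.001  0.0021] 39.7833
True [-2.59 -0.16  5.7 ] [0.0742 0.001  0.0027] 40.4333
```

```bash
python3 - <<'E'
from h import *
im=save('scene','pics/s2.png'); cv2.imwrite('pics/s2c.png',cv2.resize(im[230:400,280:480,::-1],None,fx=3.5,fy=3.5,interpolation=cv2.INTER_CUBIC))
d0=dep(); print(np.round(d0,4))
for d,dz in [(d0[0]-.0015,d0[2]),(d0[0]-.0015,.002),(d0[0]-.0015,.0013),(d0[0]-.0005,.0013),(d0[0],.0013),(d0[0]+.0005,.0013)]:
    bot.move_linear(cp(d,0.0005,dz),.01); f=frc(); print(round(d,4),dz,f.round(2),np.round(dep(),4),(Rz(-CY)@bot.read_moment()).round(2),bot.read_clock())
    if f[0]<-9: break
E
```

```text
[0.0741 0.001  0.0027]
0.0726 0.0026601520830996477 [3.24 1.41 3.51] [0.0735 0.0005 0.0028] [ 0.33 -1.28  0.12] 40.925
0.0726 0.002 [2.62 2.08 6.74] [0.0734 0.0004 0.0025] [ 0.44 -1.39  0.24] 41.3
0.0726 0.0013 [2.11 1.56 5.31] [0.073  0.0004 0.0016] [ 0.34 -1.18  0.11] 41.675
0.0736 0.0013 [-0.57  1.25  7.62] [0.073  0.0004 0.0016] [ 0.26 -0.71  0.09] 42.05
0.0741 0.0013 [-2.4   1.43  8.88] [0.073  0.0005 0.0016] [ 0.21 -0.46  0.16] 42.425
0.0746 0.0013 [-3.6   1.17  9.71] [0.073  0.0005 0.0016] [ 0.28 -0.32  0.12] 42.8
```

View pics/s2c.png

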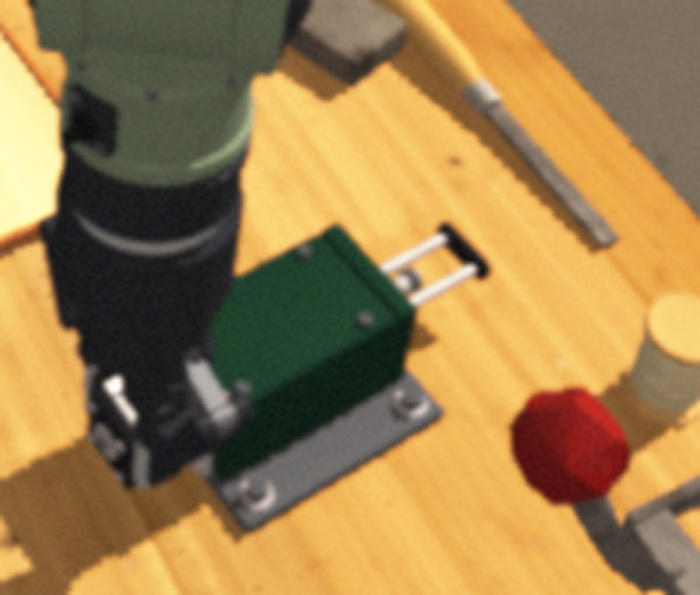

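```bash
python3 - <<'E'
from h import *
d=dep(); print(np.round(d,4))
bot.move_linear(cp(d[0],.0005,.0025),.02); bot.set_gripper(.62)
bot.move_linear(cp(d[0],.0005,.065),.2); print(frc(8).round(2))
s=.073-.024-.014
bot.move_linear(cp(s,.0005,.065),.2); bot.set_gripper(0); 
bot.move_linear(cp(s,.0005,.009),.15); print(frc(8).round(2),np.round(dep(),4),bot.read_clock())
h=bot.move_linear(cp(.080-.024,.0005,.009),.012,until_force=4.5); f=frc(); d=dep(); print(h,f.round(2),np.round(d,4),d[0]+.024,bot.read_clock())
h=bot.move_linear(cp(.085-.024,.0005,.009),.010,until_force=11); f=frc(); d=dep(); print(h,f.round(2),np.round(d,4),d[0]+.024,bot.read_clock())
E
```

```text
[0.073  0.0005 0.0016]
[-0.24 -0.03 -0.13]
[ 0.   -0.41  0.22] [ 0.0355 -0.      0.0098] 45.375
True [-0.16  0.01  0.05] [0.0489 0.0013 0.0082] 0.07293479570509065 46.7167
True [-0.   -0.07  0.23] [0.049  0.0018 0.0076] 0.07295868572099953 47.4333
```

```bash
python3 - <<'E'
from h import *
d=dep()[0]
for k in (1,2,3,4,5,6):
    bot.move_linear(cp(d+.001*k,.0005,.009),.02); f=frc(8); e=dep(); print(k,f.round(2),np.round(e,4),bot.read_clock())
    if f[0]<-11: break
bot.move_linear(cp(d-.01,.0005,.009),.1); bot.move_linear(cp(d-.03,.0005,.16),.3)
p=(list(bot.read_position()),list(bot.read_tool_rot())); im=save('wrist','pics/e.png'); cv2.imwrite('pics/ec.png',cv2.resize(im[180:480,160:480,::-1],None,fx=2,fy=2)); print(p,bot.read_clock())
E
```

```text
1 [-2.27 -0.1  -0.86] [0.0494 0.0007 0.0087] 47.7667
2 [-5.34 -0.19 -0.34] [0.0495 0.0009 0.0086] 48.0833
3 [-7.41 -0.65  0.6 ] [0.0495 0.001  0.0085] 48.4
4 [-9.86 -0.65  2.97] [0.0495 0.0011 0.0085] 48.7167
5 [-12.47  -0.9    4.86] [0.0495 0.0011 0.0085] 49.0333
([np.float64(0.4343560180432736), np.float64(-0.22167802046739638), np.float64(0.18276511019848043)], [np.float64(-0.0258767237663708), np.float64(-0.06780741008097647), np.float64(0.9973624106363519), np.float64(-0.0008787234345267322)]) 50.0417
```

View pics/ec.png

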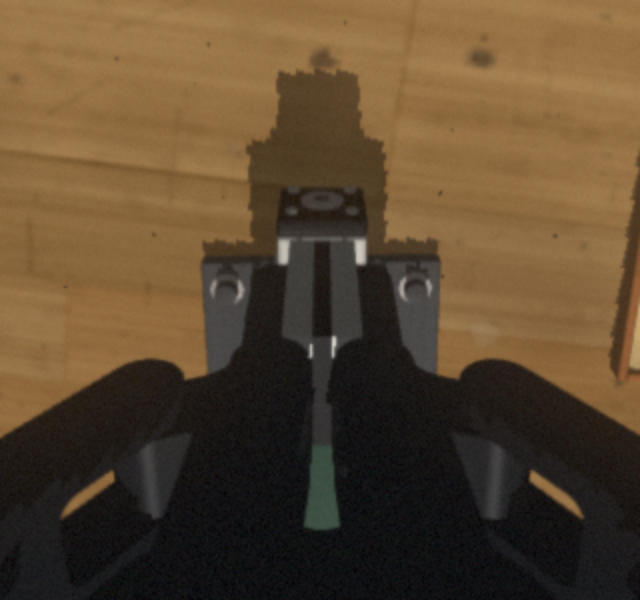

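```bash
python3 -c "
from h import *
bot.camera('top'); print([(round(d['confidence'],2),np.round(d['bbox'])) for d in bot.search_frame('top','cassette_a')[:4]])
print(bot.close_job())"
```

```text
[(0.78, array([165., 185.,  28.,  55.])), (0.76, array([270., 253.,  24.,  62.])), (0.52, array([139., 162.,  75.,  91.]))]
the job is handed in; nothing more can be done
None
```

The job is handed in at about 50 s. The broken cassette (the right-hand one) is in the scrap bin; tipping it shifted the moment by 0.039 N m. The middle one showed no shift, so I pushed it into the carrier until it stopped moving at about 12 N, some 73 mm in. The left one was not shaken and is still on the board.

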